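# Slide the chip holder under the stage clip

## Task

On the small chip stage, press the spring clip's long side plate down with one fingertip and keep it down while the other fingertip pushes the flat chip holder along its guides, beneath the raised jaw and fully home against the stop pins. Then let go of the clip so that its jaw clamps the holder, and move clear. The holder is only pushed, never gripped and lifted, and the vial, tweezers and marker stay where they are.

Things in the scene. Friction and masses are not known exactly. Their poses are not given: they have to be found in the camera images.
- stage: Fixed chip stage on the worktop. Origin: on the worktop, under where the holder's centre belongs. +x: direction the holder is pushed; +y: side with the clip's hinge; z up. Dark deck, top 14 mm above the worktop, x -130 to 45, y -62 to 62 mm; a 5 mm thick flange goes on to y = 110 mm under the press plate. Two white slippery guide rails along x, 6 mm above the deck, 88 mm apart inside.
- home (a point): Where the middle of the holder's underside belongs: on the deck, x = y = 0 of the stage, 14 mm above the worktop.
- stop (a point): Point on the deck midway between the two stop pins (9 mm high, 8 mm diameter, at stage y = +-34 mm), in the plane of their holder-side faces: 25 mm beyond home. The holder's leading face rests against them when home.
- chip_holder: Flat part to push: aluminium chip holder, solid frame 50 (its x) x 85 (its y) x 9 mm thick; screws and brass ports on it reach 15 mm. 0.11 kg, loose on the deck between the rails, nearly parallel to the stage, centre 27 to 52 mm short of home. Origin: centre of underside. Push low on its trailing long face (its -x face, 14 to 23 mm above the worktop), near the middle (10 mm off is fine).
- clip (a joint): Hinge of the spring clip, a steel rocker on a pin along stage x at y = 54 mm, 17.5 mm above the worktop. 0: at rest, jaw down, foot 5 mm above the deck, blocking the 9 mm holder. Grows as the press plate goes down and raises the jaw. 0.13: foot on the holder's top; 0.17 and more: holder passes freely; 0.38: end of travel. Springs back; takes about 4 N at the plate's middle to hold open.
- press_plate (a point): Middle of the top of the clip's bare press plate, 115 mm along stage x (-120 to -5 mm), 46 mm wide (y = 55 to 100 mm), beside the holder's path. Point at stage x = -62, y = 84 mm; 26 mm above the worktop at rest, 20 at joint 0.2 (plate level), 15 at end of travel. Held at 16 to 20 mm, the other tip at the same height meets the holder's face; a tip may slide along the plate.
- jaw_foot (a point): Middle of the underside of the jaw's foot, 14 mm long along stage x (10 to 24 mm), 8 mm wide, at stage y = 22 to 23 mm. The jaw's arm leads from it to the hinge; its top is about 40 mm above the worktop at rest and 50 mm raised.
- vial: Small white capped vial, 22 mm diameter, 46 mm tall, standing loose on the worktop beside the stage; leave alone. Origin: centre of its underside.
- tweezers: Loose tweezers, 124 mm long, 12 mm wide, 8 mm high, lying on the worktop beside the clip's side of the stage; leave alone. Origin: centre of the underside.
- marker: Loose marker pen, 132 mm long, 12 mm thick, lying on the worktop to the right; leave alone. Origin: centre of the underside.
Mind the look-alikes: they are no part of the job. Of the things like the chip_holder, leave any that is green or turquoise; of the rest the larger one is meant.

How it is judged (in metres and radians):
On the way, in this order (a step that is already met when the one before it is completed fails the run):
1. a fingertip holds the clip's press plate down, with the holder still short of the jaw (value of joint clip above 0.15 rad and contact force between the fingers and clip above 0.5 N and x of chip_holder in the frame of stage below -0.012 m), for 0.1 s.
2. the holder is pushed beneath the raised jaw while the plate is still held down (value of joint clip above 0.15 rad and contact force between the fingers and clip above 0.5 N and x of chip_holder in the frame of stage above -0.006 m), for 0.1 s.
At the end, for the whole second after the job is handed in: The chip holder lies flat between the rails within 4 mm of home and within 0.08 rad of square to the stage, at rest, and the released clip's jaw rests on its top with at least 1 N (x of chip_holder in the frame of stage between -0.004 and 0.003 m and z of chip_holder in the frame of stage between 0.012 and 0.016 m and angle between chip_holder's own z axis and vertical below 0.05 rad and angle between the x axis of chip_holder and the x axis of stage, either way round below 0.08 rad and value of joint clip between 0.09 and 0.16 rad and contact force between clip and chip_holder above 1 N and linear speed of chip_holder below 0.01 m/s); the robot touches nothing.
It fails at once if the chip holder is lifted off the deck (more than 8 mm) or tipped (z of chip_holder in the frame of stage above 0.022 m or angle between chip_holder's own z axis and vertical above 0.2 rad).
It fails at once if the vial, tweezers or marker is moved more than 20 mm, or the vial tipped (distance of any of vial, tweezers, marker from where it was at the start of the episode above 0.02 m or angle between vial's own z axis and vertical above 0.4 rad).
It also fails if it takes over 35 s, if anything falls off the work surface, if the arm or the gripper's body presses on something with over 40 N, if the wrist force passes 120 N, or if a joint passes its speed limit or range.

## Robot

A 6-joint arm with a two-finger parallel gripper is mounted at the origin on a cart in front of the work surface, level with it; the furniture and walls round the work are solid. World frame = base frame: x ahead of the robot, y to its left, z up, the work surface at z = 0. Lengths are in mm, angles in rad, forces in N, time in s.
With the tool pointing down it reaches from about 350 to 875 mm from the base axis. Payload 4.2 kg.
Tool frame: the origin (TCP) lies midway between the tips of the shut fingers; the grasp point (between the pads) lies 19 mm behind it (tcp_to_grasp is the distance from the TCP to the grasp point, in mm); z points along the fingers, y is the line along which they close (so a half turn about z gives the same grasp; the last joint's range is limited). The gripper opens to 85 mm and grips with 20 to 120 N. Pads are 22 mm wide; open, the fingers measure 114 mm over their backs; the gripper's body (76 mm by 85 mm) begins 54 mm behind the grasp point. The pads swing forward as they close: fully open they stand 13 mm farther back than shut.
Start: joints at [1.461, 0.385, 0.008, 0, -1.194, -0.259], TCP at [225.277, 582.966, 231.312] pointing down, gripper open.
Joint ranges: [-3.14, 3.14], [-1.21, 2.06], [-1.07, 1.41], [-3.16, 2.05], [-2.99, -0.16], [-3.1, 3.1]. Speed limits (rad/s): [2.79, 2.79, 3.14, 3.14, 3.14, 3.14].

## Interface

Orientations are given as a unit quaternion [x, y, z, w].
In Python, from bench import read_state, get_image, job_done, tcp_to_grasp gives the robot as it stands.
- The arm moves only by the tool jog_arm, never from a script. Its argument "plan" is a list of rows, each a list of 3 entries, a list of its own where there are three numbers: the finger opening in mm, from 0 to 85.4, then the shift along the tool's x, y, z as a fraction of full scale, then the turn, a rotation vector about the tool's x, y, z as a fraction of full scale. A call has 1 to 10 rows; each row is the pose to reach, as a shift and turn from the pose commanded when the call began, along the tool's axes at that moment; what a row does not reach only later rows make up. Full scale, the value 1, is 0.1 m for a shift and 60 degrees for a turn. A row lasts 1/8 s, in which the tool goes at most 62.5 mm and 10.7 degrees, less where a joint would pass 70% of its speed; a pose out of reach is approached as far as the arm can. A call with a number of a shift or a turn outside -1 to 1 is refused whole. A call with a gripper value outside its range is refused whole. The fingers move at their own pace and stop on an object; the grip force is fixed at half the most. Time passes only in rows, so rows that repeat a pose let the fingers close. It gives the time, the measured TCP pose, the force, the opening and the grip force at its end, in the units of the state.
- read_state(): the state, without advancing time (a new reading comes with each control period).
- get_image(name): name is "scene" or "top" or "wrist"; returns a dict with "img" (384x512x3 uint8, red, green, blue), "range_z" (384x512 float32, mm along the optical axis (not along the pixel's ray), 0 where there is no reading), "intrinsics" (3x3 intrinsics, pixels), "extrinsics" (4x4, takes a point from camera to world coordinates); the wrist camera has in their place "tool_from_camera" (4x4, takes a point from camera to tool coordinates, whose origin is the TCP and whose axes are the flange's). Camera axes: x right, y down, z forward; pixel columns grow to the right and rows downward; lengths in mm; the calibration is good to about 2 mm. A picture is of the moment at which its call begins: read the wrist's pose just before it.
- job_done(): hands the job in; it is judged then, once.
The state is a dict: "clock": time; "joints": joint angles; "joint_vel": joint speeds; "joint_efforts": joint torques, N m; "position": TCP position; "ee_rot": TCP orientation; "contact_force": force on the tool from outside, world axes, zero at the start; "wrist_torque": the same for the moment, N m; "gripper_width": finger opening in mm; "grasp_force": force on a finger pad.
Only numpy, scipy, OpenCV 4.12 (cv2) and the standard library are available. Lean on these libraries where they do the work, as an engineer would, in place of code of your own. Each camera call takes 0.05 s, during which the arm holds its last target. There are 200 camera calls.

## Working session

There is one attempt and no reset: what is moved stays moved. The work goes in short steps, Python scripts to look and compute and a tool call to move; the robot and the scene stay as the last step left them, time stands still between calls to the robot, and variables do not carry over. Pictures are saved under pics/ and viewed, at most 10 in all, crops included, and the job is handed in when it is done.

Besides the shell and the picture viewer there is one more tool, called after "Call:" as name(argument=value, ...), one argument or row to a line, values as JSON. jog_arm: Moves the arm, as the interface text tells. Its arguments: {"type":"object","properties":{"plan":{"type":"array"}},"required":["plan"]}

```bash
mkdir -p pics
python3 - <<'E'
from bench import *
import cv2,numpy as np
s=read_state();print({k:np.round(v,3) for k,v in s.items()},tcp_to_grasp)
for n in ["scene","top"]:
    d=get_image(n);cv2.imwrite(f"pics/{n}0.png",d["img"][:,:,::-1]);np.savez(f"{n}0.npz",**d)
    print(n,d["intrinsics"].round(1).tolist(),d["extrinsics"].round(3).tolist())
E
```

```text
{'clock': np.float64(0.0), 'joints': array([ 1.461,  0.386,  0.007, -0.   , -1.194, -0.259]), 'joint_vel': array([ 0.001,  0.   , -0.   ,  0.001, -0.   ,  0.   ]), 'joint_efforts': array([ 1.0000e-03, -3.9229e+01,  1.8840e+01,  4.1860e+00, -5.0000e-03,
        0.0000e+00]), 'position': array([225.074, 582.44 , 230.217]), 'ee_rot': array([ 0.983, -0.183, -0.   ,  0.001]), 'contact_force': array([ 0.027,  0.555, -0.528]), 'wrist_torque': array([-0.012, -0.027, -0.004]), 'grasp_force': np.float64(0.0), 'gripper_width': np.float64(85.468)} 18.700000000000003
scene [[388.6, 0.0, 255.0], [0.0, 388.6, 186.8], [0.0, 0.0, 1.0]] [[0.473, -0.392, 0.789, -141.587], [-0.881, -0.186, 0.436, -272.001], [-0.024, -0.901, -0.433, 402.724], [0.0, 0.0, 0.0, 1.0]]
top [[356.5, 0.0, 257.5], [0.0, 356.5, 190.9], [0.0, 0.0, 1.0]] [[-0.022, -0.996, 0.091, 430.695], [-0.999, 0.019, -0.034, 123.317], [0.032, -0.091, -0.995, 880.566], [0.0, 0.0, 0.0, 1.0]]
```

View pics/top0.png

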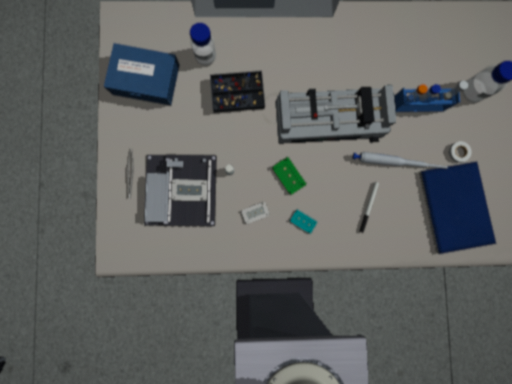

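View pics/scene0.png

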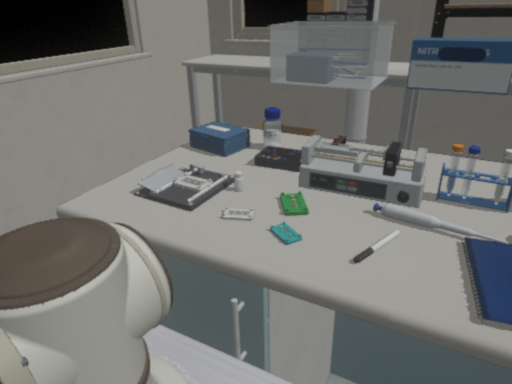

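The top view shows the stage at about (145–215, 155–226), with +x up the image and the press plate on the left at (157,198). The holder is at (190,190), the vial at (229,169), the tweezers at (129,172) and the marker at (368,208). I'll get coarse positions, then look with the wrist camera.

```bash
cat > h.py <<'E'
import numpy as np,cv2
from scipy.spatial.transform import Rotation as R
def ray(K,T,uv,z):
    uv=np.atleast_2d(uv).astype(float)
    d=np.c_[uv,np.ones(len(uv))]@np.linalg.inv(K).T@T[:3,:3].T;o=T[:3,3]
    return o+d*((z-o[2])/d[:,2])[:,None]
def wristT(s,d):
    T=np.eye(4);T[:3,:3]=R.from_quat(s["ee_rot"]).as_matrix();T[:3,3]=s["position"]
    return T@d["tool_from_camera"]
E
python3 - <<'E'
from h import *
from bench import *
d=np.load("top0.npz");K,T=d["intrinsics"],d["extrinsics"]
for n,p,z in [("deck TL",(146,155),14),("deckTR",(216,155),14),("BL",(145,226),5),("BR",(216,226),14),("holder",(190,190),23),("vial",(229,169),46),("tw",(129,172),8),("marker",(368,208),10)]: print(n,ray(K,T,p,z).round())
g=d["img"][130:250,110:250,::-1];cv2.imwrite("pics/tc.png",cv2.resize(g,None,fx=5,fy=5,interpolation=cv2.INTER_CUBIC))
s=read_state();w=get_image("wrist");print(w["tool_from_camera"].round(3),w["intrinsics"].round(1),R.from_quat(s["ee_rot"]).as_matrix().round(3))
E
```

```text
deck TL [[603. 364.  14.]]
deckTR [[600. 194.  14.]]
BL [[431. 368.   5.]]
BR [[427. 196.  14.]]
holder [[514. 256.  23.]]
vial [[560. 161.  46.]]
tw [[563. 406.   8.]]
marker [[ 463. -178.   10.]]
[[   0.      -0.956   -0.292   74.874]
 [   1.       0.       0.       0.394]
 [  -0.      -0.292    0.956 -141.886]
 [   0.       0.       0.       1.   ]] [[303.3   0.  259.4]
 [  0.  303.3 193.9]
 [  0.    0.    1. ]] [[ 0.933 -0.361 -0.001]
 [-0.361 -0.933 -0.002]
 [ 0.     0.002 -1.   ]]
```

View pics/tc.png

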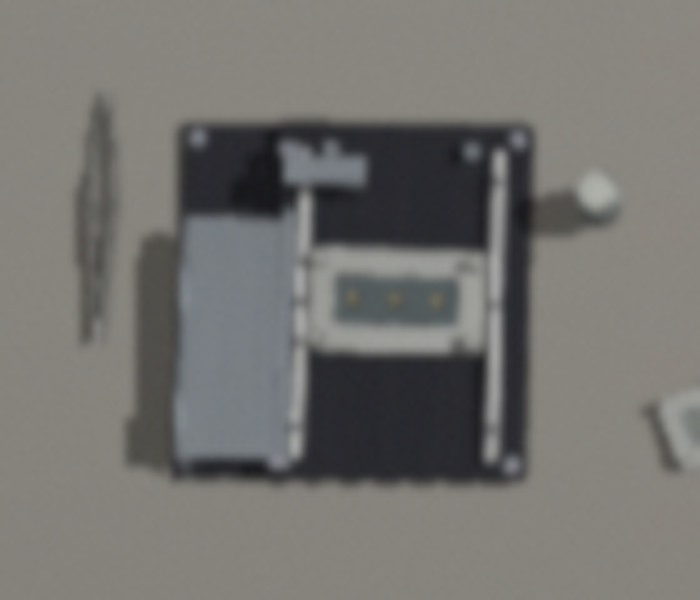

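The enlarged view shows the stage axes nearly parallel to world (yaw about -0.02) with its origin near (557,257). The holder (light frame, crop (395,300)) is about 43 mm short of home, and the jaw foot is at crop (340,170). Next I move over the stage for a close look.

Call:
jog_arm(
  plan=[
    [65, [0.5, 0.18, 0], [0, 0, -0.17]],
    [65, [1, 0.37, 0], [0, 0, -0.333]],
    [65, [1, 0.37, 0], [0, 0, -0.333]],
  ],
)

```text
clock: 0.52
position: [307.1, 510.0, 231.2]
ee_rot: [1.0, -0.012, -0.0, 0.001]
contact_force: [-0.5, -0.1, -0.3]
gripper_width: 64.8
grasp_force: 0.0
```

Call:
jog_arm(
  plan=[
    [65, [0.5, 0.43, 0], [0, 0, 0]],
    [65, [1, 0.85, 0], [0, 0, 0]],
  ],
)

```text
clock: 0.78
position: [399.0, 429.4, 231.1]
ee_rot: [1.0, -0.009, -0.0, 0.0]
contact_force: [1.0, 0.9, -0.8]
gripper_width: 65.1
grasp_force: 0.0
```

Call:
jog_arm(
  plan=[
    [65, [0.5, 0.43, 0], [0, 0, 0]],
    [65, [1, 0.85, 0], [0, 0, 0]],
    [65, [1, 0.85, 0], [0, 0, 0]],
    [65, [1, 0.85, 0], [0, 0, 0]],
  ],
)

```text
clock: 1.27
position: [497.0, 342.7, 230.9]
ee_rot: [1.0, -0.011, -0.0, 0.0]
contact_force: [0.8, 0.2, 0.0]
gripper_width: 65.2
grasp_force: 0.0
```

Run:
```python
from h import *
from bench import *
s=read_state();w=get_image("wrist");T=wristT(s,w)
print(s["clock"],s["position"].round(1),R.from_quat(s["ee_rot"]).as_matrix().round(3).tolist(),s["gripper_width"])
np.savez("w1.npz",T=T,**w);g=w["img"][:,:,::-1];cv2.imwrite("pics/w1.png",cv2.resize(g,(800,600)))
```

```text
1.275 [497.  342.7 230.9] [[1.0, -0.021, -0.001], [-0.021, -1.0, -0.0], [-0.001, 0.0, -1.0]] 65.17988275700694
```

View pics/w1.png

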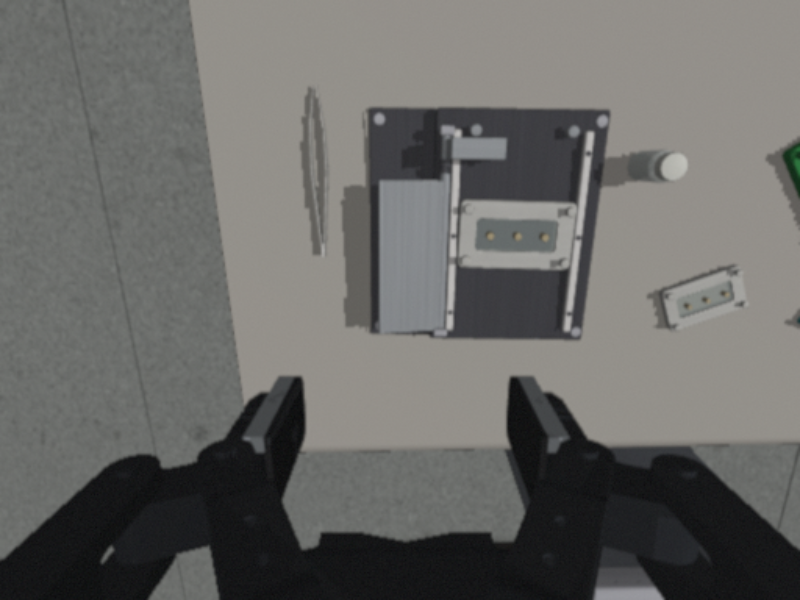

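The wrist view shows the deck corners at (609,108) and (581,339), the holder at (458–577, 200–270), the plate at (379–447, 180–333), the rails at x≈452 and 578, and the fingertips at about (290,378) and (520,378).

Run:
```python
from h import *
d=np.load("w1.npz");K,T=d["intrinsics"],d["T"];f=0.64
def P(n,p,z): print(n,ray(K,T,np.array(p)*f,z).round(1).tolist(),d["range_z"][int(p[1]*f),int(p[0]*f)])
P("deckTR",(609,110),14);P("deckBR",(581,339),14);P("flangeTL",(369,108),5);P("flangeBL",(371,334),5)
P("railTop L,R inner top",(461,133),20);P("",(584,133),20);P("rail bottom inner",(454,330),20);P("",(564,330),20)
P("hold top TL",(461,201),23);P("TR",(577,203),23);P("BL",(458,265),23);P("BR",(571,267),23);P("plate TL",(379,181),26);P("plate BL",(379,331),32);P("plateTR",(446,181),26)
P("vial",(672,166),46)
Tc=d["tool_from_camera"];r=d["range_z"]
uu=np.mgrid[0:384,0:512];z=r;X=np.stack([(uu[1]-K[0,2])/K[0,0]*z,(uu[0]-K[1,2])/K[1,1]*z,z],-1)@Tc[:3,:3].T+Tc[:3,3]
for sgn in(-1,1):
    m=(z>0)&(X[...,2]>-60)&(X[...,2]<20)&(abs(X[...,0])<25)&(sgn*X[...,1]>0)&(abs(X[...,1])<70)
    Q=X[m];t=Q[Q[:,2]>np.percentile(Q[:,2],99)-3];print(m.sum(),Q.max(0).round(1),Q.min(0).round(1),t.min(0).round(1),t.max(0).round(1))
# holder face via depth: world pts
W=X@ (T[:3,:3]@np.linalg.inv(Tc[:3,:3])).T;
```

```text
deckTR [[600.9, 196.5, 14.0]] 334.99344
deckBR [[428.4, 201.1, 14.0]] 384.75253
flangeTL [[606.7, 366.0, 5.0]] 342.73453
flangeBL [[432.9, 371.9, 5.0]] 398.46625
railTop L,R inner top [[587.6, 301.1, 20.0]] 338.4917
 [[585.8, 214.9, 20.0]] 338.7462
rail bottom inner [[440.6, 304.7, 20.0]] 380.61798
 [[438.7, 217.5, 20.0]] 383.45654
hold top TL [[541.0, 300.8, 23.0]] 348.81052
TR [[537.9, 216.7, 23.0]] 349.84802
BL [[493.8, 302.5, 23.0]] 366.7864
BR [[490.4, 217.2, 23.0]] 362.17618
plate TL [[556.5, 359.5, 26.0]] 335.8045
plate BL [[445.4, 363.3, 32.0]] 392.11313
plateTR [[555.5, 312.0, 26.0]] 341.59262
vial [[562.9, 164.0, 46.0]] 315.4769
5255 [ 15.1 -28.4  -4.5] [-12.8 -64.6 -60. ] [-10.7 -41.7 -11.7] [ 11.6 -31.7  -4.5]
5218 [14.5 65.7 -5.1] [-12.3  29.6 -60. ] [-10.3  32.7 -11.7] [11.6 44.7 -5.1]
```

Call:
jog_arm(
  plan=[
    [65, [-0.25, 0.42, 0.5], [0, 0, 0]],
    [65, [-0.25, 0.42, 1], [0, 0, 0]],
  ],
)

```text
clock: 1.58
position: [469.5, 301.6, 131.9]
ee_rot: [1.0, -0.009, 0.001, -0.002]
contact_force: [0.4, 1.9, -1.2]
gripper_width: 65.3
grasp_force: 0.0
```

Call:
jog_arm(
  plan=[
    [65, [0, 0, 0.4], [0, 0, 0]],
    [65, [0, 0, 0.8], [0, 0, 0]],
    [65, [0, 0, 0.8], [0, 0, 0]],
    [65, [0, 0, 0.8], [0, 0, 0]],
  ],
)

```text
clock: 2.08
position: [471.6, 302.8, 52.8]
ee_rot: [1.0, -0.009, 0.001, -0.001]
contact_force: [0.6, 0.4, 1.0]
gripper_width: 64.6
grasp_force: 0.0
```

Run:
```python
from h import *
from bench import *
s=read_state();w=get_image("wrist");T=wristT(s,w)
print(s["clock"],s["position"].round(1),s["contact_force"].round(2))
np.savez("w2.npz",T=T,**w);g=w["img"][:,:,::-1];cv2.imwrite("pics/w2.png",cv2.resize(g,(800,600)))
```

```text
2.075 [471.6 302.8  52.8] [0.59 0.42 0.96]
```

View pics/w2.png

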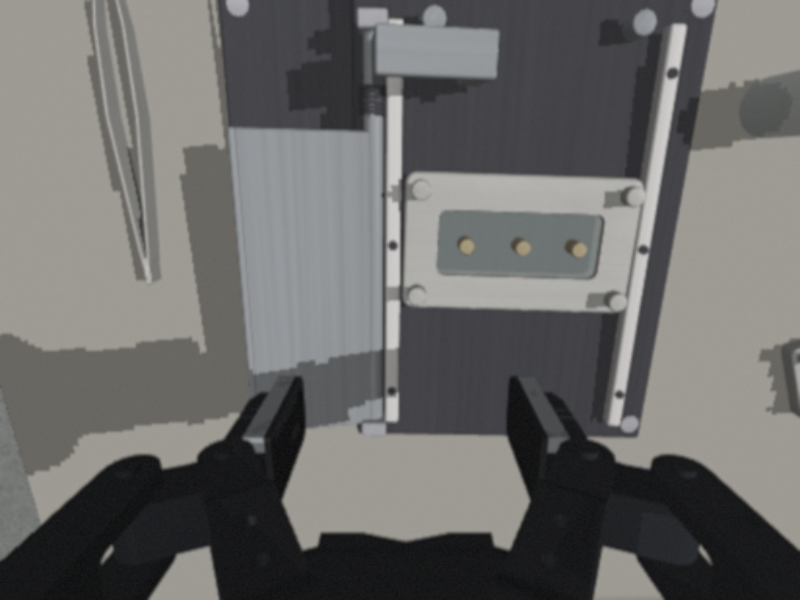

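The left tip is over the plate's outer rear part (plate at 230–385, 127–428). The right tip lies behind the holder, whose trailing face runs from (405,307) to (622,312).

Run:
```python
from h import *
d=np.load("w2.npz");K,T=d["intrinsics"],d["T"];f=0.64
O=np.array([558.5,259]);c,s=np.cos(-.025),np.sin(-.025);S=np.array([[c,-s],[s,c]])
def P(n,p,z):
    q=ray(K,T,np.array(p)*f,z)[0,:2]; print(n,((q-O)@S).round(1))
P("hBL",(406,306),23);P("hBR",(622,311),23);P("hTL",(408,173),23);P("hTR",(642,181),23)
P("railL in bottom",(399,421),20);P("railR in bottom",(609,424),20);P("railR in top",(668,27),20);P("deckBR",(638,437),14)
P("plateTL",(229,128),26);P("pin L",(435,26),23);P("pin R",(645,30),23)
Tw=np.linalg.inv(d["tool_from_camera"]);tcp=T@Tw
for y in(-38,38): 
    q=(tcp@[0,y,-5,1])[:3];print("tip",((q[:2]-O)@S).round(1),q[2].round(1))
```

```text
hBL [-66.9  41.1]
hBR [-68.3 -41.1]
hTL [-18.2  40.8]
hTR [-20.3 -41.4]
railL in bottom [-118.1   43.6]
railR in bottom [-118.8  -44.1]
railR in top [ 28.5 -43.9]
deckBR [-128.7  -60.5]
plateTL [ -4.  100.9]
pin L [27.5 32.5]
pin R [ 26.9 -35.2]
tip [-88.3  79.6] 57.9
tip [-87.7   3.6] 57.8
```

Call:
jog_arm(
  plan=[
    [65, [0, 0.02, 0.2], [0, 0, 0]],
    [65, [0, 0.02, 0.26], [0, 0, 0]],
    [65, [0, 0.02, 0.31], [0, 0, 0]],
    [65, [0, 0.02, 0.36], [0, 0, 0]],
    [65, [0, 0.02, 0.405], [0, 0, 0]],
    [65, [0, 0.02, 0.405], [0, 0, 0]],
    [65, [0, 0.02, 0.405], [0, 0, 0]],
  ],
)

```text
clock: 3.0
position: [472.1, 300.7, 12.1]
ee_rot: [1.0, -0.009, 0.001, -0.002]
contact_force: [-2.8, 2.9, 5.9]
gripper_width: 65.1
grasp_force: 3.3
```

```bash
cat > chk.py <<'E'
from h import *
from bench import *
import sys
s=read_state();w=get_image("wrist");T=wristT(s,w);K=w["intrinsics"]
cv2.imwrite(f"pics/{sys.argv[1]}.png",cv2.resize(w["img"][:,:,::-1],(800,600)))
z=w["range_z"];uu=np.mgrid[0:384,0:512]
X=np.stack([(uu[1]-K[0,2])/K[0,0]*z,(uu[0]-K[1,2])/K[1,1]*z,z],-1)@T[:3,:3].T+T[:3,3]
O=np.array([558.5,259]);c,q=np.cos(-.025),np.sin(-.025);S=np.array([[c,-q],[q,c]])
xy=(X[...,:2]-O)@S;h=X[...,2]
def H(n,x0,x1,y0,y1):
    m=(z>0)&(xy[...,0]>x0)&(xy[...,0]<x1)&(xy[...,1]>y0)&(xy[...,1]<y1);print(n,m.sum(),np.median(h[m]).round(1) if m.any() else None)
print(s["clock"],s["position"].round(1),s["contact_force"].round(2),((s["position"][:2]-O)@S).round(1))
H("plate in",-30,-10,60,70);H("plate out",-30,-10,85,95);H("jaw top",12,22,20,35);H("deck",-10,5,-30,10)
m=(z>0)&(h>17)&(h<34)&(abs(xy[...,1])<36)&(xy[...,0]<20)&(xy[...,0]>-60)
for a,b in((-36,-20),(-20,0),(0,15)):
    n=m&(xy[...,1]>a)&(xy[...,1]<b);print("lead edge y",a,b,np.percentile(xy[...,0][n],[1,99]).round(1))
E
python3 chk.py w3
```

```text
3.0 [472.1 300.7  12.1] [-2.84  2.88  5.9 ] [-87.4  39.5]
plate in 1054 18.6
plate out 1024 16.3
jaw top 1378 42.8
deck 3384 13.3
lead edge y -36 -20 [-59.7 -19.1]
lead edge y -20 0 [-59.5 -18.8]
lead edge y 0 15 [-59.5 -18.1]
```

Call:
jog_arm(
  plan=[
    [65, [0.05, 0, 0], [0, 0, 0]],
    [65, [0.09, 0, 0], [0, 0, 0]],
    [65, [0.13, 0, 0], [0, 0, 0]],
    [65, [0.18, 0, 0], [0, 0, 0]],
    [65, [0.23, 0, 0], [0, 0, 0]],
    [65, [0.28, 0, 0], [0, 0, 0]],
    [65, [0.33, 0, 0], [0, 0, 0]],
    [65, [0.38, 0, 0], [0, 0, 0]],
    [65, [0.42, 0, 0], [0, 0, 0]],
    [65, [0.45, 0, 0], [0, 0, 0]],
  ],
)

```text
clock: 4.3
position: [515.0, 298.1, 11.6]
ee_rot: [1.0, -0.01, -0.001, 0.0]
contact_force: [-6.8, 1.9, 7.6]
gripper_width: 64.9
grasp_force: 4.2
```

```bash
python3 chk.py w4
```

```text
4.3 [515.  298.1  11.6] [-6.81  1.94  7.58] [-44.4  38. ]
plate in 2992 87.1
plate out 745 14.4
jaw top 1102 44.6
deck 2889 19.7
lead edge y -36 -20 [-33.   15.9]
lead edge y -20 0 [-37.   16.4]
lead edge y 0 15 [-52.2  17. ]
```

View pics/w4.png

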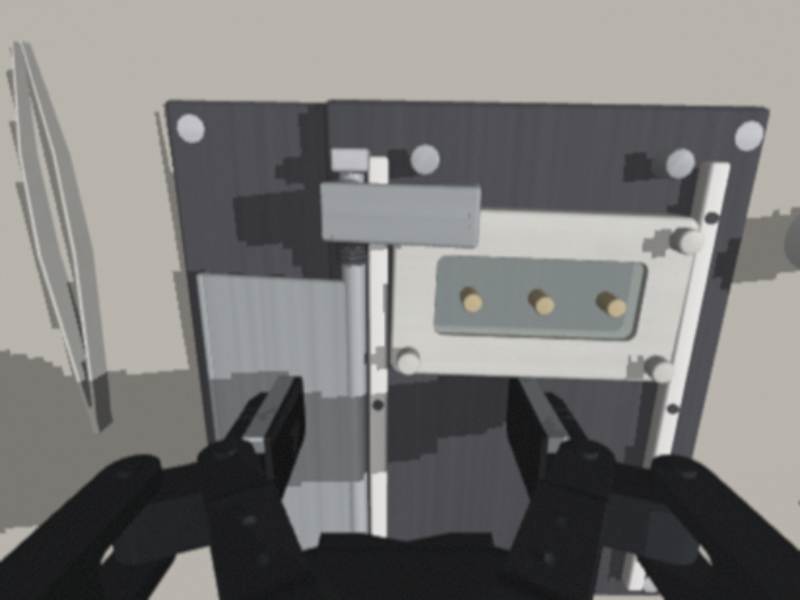

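The holder passes under the raised jaw. Its leading edge at (480–690, ~212) is about 7 mm short of the pins at (425,158) and (680,163). I'll push gently to the end.

Call:
jog_arm(
  plan=[
    [65, [0.02, 0, 0], [0, 0, 0]],
    [65, [0.035, 0, 0], [0, 0, 0]],
    [65, [0.05, 0, 0], [0, 0, 0]],
    [65, [0.06, 0, 0], [0, 0, 0]],
    [65, [0.06, 0, 0], [0, 0, 0]],
  ],
)

```text
clock: 4.97
position: [521.1, 298.0, 11.6]
ee_rot: [1.0, -0.01, -0.001, 0.0]
contact_force: [-5.9, 0.9, 7.4]
gripper_width: 65.1
grasp_force: 4.0
```

Call:
jog_arm(
  plan=[
    [65, [0.01, 0, 0], [0, 0, 0]],
    [65, [0.02, 0, 0], [0, 0, 0]],
    [65, [0.02, 0, 0], [0, 0, 0]],
  ],
)

```text
clock: 5.35
position: [523.1, 298.0, 11.6]
ee_rot: [1.0, -0.01, -0.001, 0.0]
contact_force: [-5.6, 0.7, 7.6]
gripper_width: 65.1
grasp_force: 4.0
```

```bash
python3 chk.py w5
```

```text
5.35 [523.1 298.   11.6] [-5.56  0.71  7.58] [-36.4  38.1]
plate in 3137 86.7
plate out 3647 76.8
jaw top 1027 44.6
deck 2680 19.6
lead edge y -36 -20 [-25.   19.7]
lead edge y -20 0 [-29.   19.6]
lead edge y 0 15 [-44.5  19.5]
```

Call:
jog_arm(
  plan=[
    [65, [0.01, 0, 0], [0, 0, 0]],
    [65, [0.01, 0, 0], [0, 0, 0]],
    [65, [0.01, 0, 0], [0, 0, 0]],
  ],
)

```text
clock: 5.78
position: [523.6, 297.9, 11.6]
ee_rot: [1.0, -0.01, -0.001, 0.0]
contact_force: [-7.5, 1.4, 7.9]
gripper_width: 65.2
grasp_force: 4.9
```

Call:
jog_arm(
  plan=[
    [65, [0.01, 0, 0], [0, 0, 0]],
    [65, [0.01, 0, 0], [0, 0, 0]],
    [65, [0.01, 0, 0], [0, 0, 0]],
  ],
)

```text
clock: 6.15
position: [523.9, 297.8, 11.5]
ee_rot: [1.0, -0.01, -0.002, 0.001]
contact_force: [-9.9, 2.5, 9.9]
gripper_width: 65.2
grasp_force: 6.0
```

```bash
sed -i 's/xy\[...,0\]<20)/xy[...,0]<50)/' chk.py; python3 chk.py w6
```

```text
6.15 [523.9 297.8  11.5] [-9.87  2.53  9.94] [-35.6  37.9]
plate in 3234 86.0
plate out 3818 76.7
jaw top 1029 44.8
deck 2661 19.6
lead edge y -36 -20 [-24.3  32.3]
lead edge y -20 0 [-28.1  25.1]
lead edge y 0 15 [-43.1  25.5]
```

View pics/w6.png

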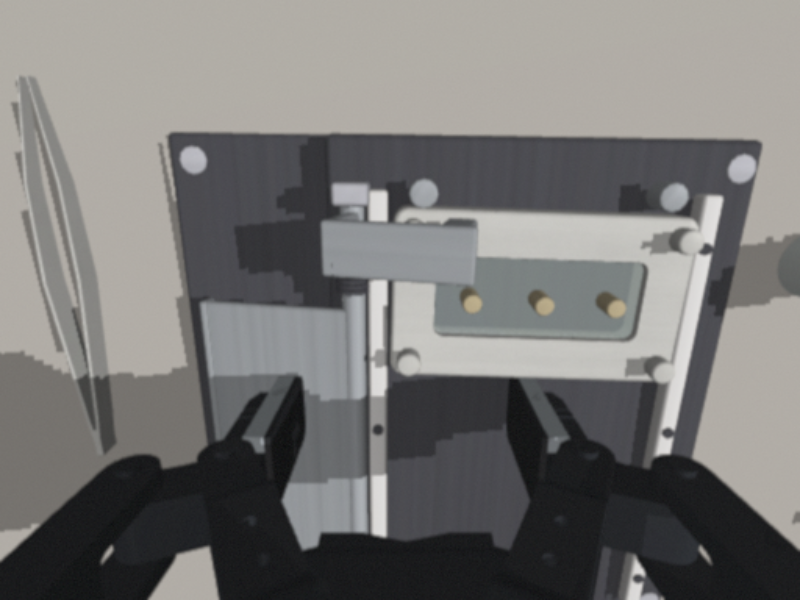

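The leading edge now sits against both pins at (424,193) and (675,197), and the force is rising, so the holder is home. I'll back off slightly with the plate still held, then lift.

Call:
jog_arm(
  plan=[
    [65, [-0.03, 0, 0], [0, 0, 0]],
    [65, [-0.06, 0, 0], [0, 0, 0]],
    [65, [-0.09, 0, 0], [0, 0, 0]],
    [65, [-0.09, 0, -0.03], [0, 0, 0]],
    [65, [-0.09, 0, -0.06], [0, 0, 0]],
    [65, [-0.09, 0, -0.1], [0, 0, 0]],
    [65, [-0.09, 0, -0.15], [0, 0, 0]],
    [65, [-0.09, 0, -0.4], [0, 0, 0]],
    [65, [-0.09, 0, -0.8], [0, 0, 0]],
    [65, [-0.09, 0, -0.8], [0, 0, 0]],
  ],
)

```text
clock: 7.45
position: [518.7, 299.5, 94.3]
ee_rot: [1.0, -0.01, 0.003, -0.002]
contact_force: [0.1, 0.5, 0.6]
gripper_width: 65.0
grasp_force: 0.0
```

```bash
python3 chk.py w7
```

```text
7.45 [518.7 299.5  94.3] [0.08 0.48 0.59] [-40.8  39.5]
plate in 2779 173.0
plate out 1345 158.8
jaw top 373 38.7
deck 1166 19.5
lead edge y -36 -20 [-24.5  32.2]
lead edge y -20 0 [-23.9  24.9]
lead edge y 0 15 [-23.2  25.4]
```

View pics/w7.png

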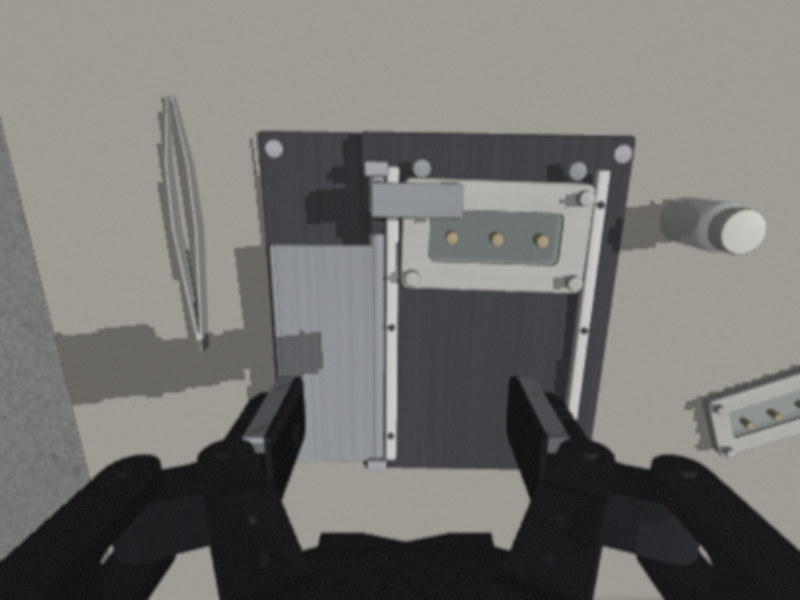

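The holder is home: its leading edge is at +25 mm at the pins (422,168) and (578,171), and the jaw at (415,200) is clamped on it. The vial and tweezers are undisturbed and the arm is clear.

```bash
python3 -c "
from bench import *
print(job_done())"
```

```text
the job is handed in; nothing more can be done
None
```

The holder was pushed home against the stop pins with the clip held open, the jaw then released onto it, and the arm moved clear. I've handed the job in, but the hand-in returned no verdict and I had no way to measure the jaw's clamp force directly.

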